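# Turn the ball dish to the magnifier

## Task

A steel ball lies loose in the shallow dish on the round stand. Take the dish by its yellow grip and first lift it straight up off the stand, then turn it about the upright a quarter turn, level and smoothly so that the ball stays in the middle, until the red pointer points at the round magnifier lens (not at the white screen) and the ball is as high as the centre of the lens. Finish holding it there, still and level above the stand; touch neither magnifier nor screen and leave the things near by alone.

Things in the scene. Friction and masses are not known exactly. Their poses are not given: they have to be found in the camera images.
- dish: Loose shallow blue-enamelled dish, 115 mm across, 20 mm high at the rim, 0.2 kg, underside 30 mm above the bench. Origin: centre of its underside; z up, x to its red pointer, which first looks about towards the robot. Inside: a cone of 6 deg, 14 deg beyond 26 mm; the ball rolls if it is tilted or jerked. A 6 mm steel bridge crosses above along y (legs at y = +-56 mm, top 77 mm up) and carries the grip.
- grip_block (a point): Centre of the yellow grip block on the bridge, 87 mm above the dish's underside, over its centre. The block is 14 mm thick along the dish's x, 32 mm along its y, 34 mm high (70 to 104 mm above the underside): pinch it from above across the 14 mm. Its axes are those of the dish.
- pointer_tip (a point): Tip of the red pointer lug on the dish's rim, 73 mm from the dish's centre along its x axis, 15 mm above the underside.
- dish_middle (a point): Point of the dish where the ball's centre lies when the ball is in the middle: 20 mm above the centre of the underside.
- ball: Loose polished steel ball, 30 mm across, 0.11 kg, lying in the middle of the dish. (The origin of this entry is a point on its surface that turns as it rolls: use its centre.)
- ball_center (a point): Centre of the steel ball.
- stand: Fixed round dark stand with rubber top, 30 mm high, foot 116 mm and top 92 mm across. Origin: centre of its underside, on the bench. Magnifier and screen stand 150 mm from it on its two opposite sides, left and right of the direction in which the pointer first looks; which is on which side changes. (Beware the tall grey box on the cabinet at the left: 0.40 m high, its front 0.42 m ahead.)
- magnifier_post: Fixed post of the magnifier, foot 60 mm across; origin at the centre of its foot, on the bench. The lens stands above it on a telescopic rod.
- lens_center (a point): Centre of the upright round magnifier lens (glass 50 mm across in a black ring of 59 mm), 100 to 140 mm above the bench; it is set to another height each time. It looks the same from either side.
- screen: Fixed white square screen, 84 mm wide and 4 mm thick, on a dark post; top edge 133 mm above the bench. Origin at the centre of its foot (60 mm across), on the bench.
- sample_jar: Loose red-capped sample jar, 54 mm across and 70 mm high, behind the stand (far side from the robot); origin at the centre of its underside. Leave alone.
- weight: Loose brass-coloured knobbed weight, 35 mm across, 39 mm high, near the stand on the robot's side, to the right; origin at the centre of its underside. Leave alone.
- loupe: Loose small black loupe, 43x48x34 mm, near the stand on the robot's side, to the left; origin at the centre of its underside. Leave alone; it is not the magnifier meant here.
There are look-alikes about, which are no part of the job. Leave any blue look-alike of the ball alone.

How it is judged:
On the way, in this order (a step that is already met when the one before it is completed fails the run):
1. the dish is lifted at least 15 mm off the stand, before it is turned to the magnifier (z of dish in the frame of stand above 0.045 m and contact force between dish and stand below 0.05 N and contact force between the fingers and dish above 1 N), for 0.1 s.
2. in the air, the dish's pointer is turned to the lens, the ball at lens height and in the middle (y of lens_center in the frame of dish between -0.026 and 0.026 m and x of lens_center in the frame of dish above 0.08 m and z of ball_center in the frame of lens_center between -0.012 and 0.012 m and horizontal distance between dish and stand below 0.03 m and angle between dish's own z axis and vertical below 0.09 rad and distance between ball_center and dish_middle below 0.01 m and contact force between dish and stand below 0.05 N and contact force between the fingers and dish above 1 N and contact force between ball and dish above 0.1 N), for 0.2 s.
At the end, for the whole second after the job is handed in: Fingers hold the dish still, off the stand, level within 5 deg, centred within 30 mm over the stand; the lens centre lies within 26 mm (10 deg) of the line the pointer points along; the ball is within 12 mm of the lens centre's height and within 10 mm of the dish's middle (all of step 2 and linear speed of dish below 0.02 m/s and angular speed of dish below 0.15 rad/s and linear speed of ball below 0.03 m/s); the arm keeps its last pose, push and grip.
It fails at once if the ball strays more than 20 mm from the dish's middle (distance between ball_center and dish_middle above 0.02 m).
It fails at once if the dish is tilted by more than 12 degrees (angle between dish's own z axis and vertical above 0.21 rad).
It fails at once if the magnifier is touched or its height changed (contact force between anything else and magnifier_post above 3 N or distance of lens_center from where it was at the start of the episode above 0.005 m).
It fails at once if the screen is touched (contact force between anything else and screen above 3 N).
It fails at once if a bystander is moved by more than 15 mm (distance of any of sample_jar, weight, loupe from where it was at the start of the episode above 0.015 m).
It also fails if it takes over 40 s, if anything falls off the work surface, if the arm or the gripper's body presses on something with over 40 N, if the wrist force passes 120 N, or if a joint passes its speed limit or range.

## Robot

A 7-joint arm with a two-finger parallel gripper is mounted at the origin on a cart in front of the work surface, level with it; the furniture and walls round the work are solid. World frame = base frame: x ahead of the robot, y to its left, z up, the work surface at z = 0. Lengths are in m, angles in rad, forces in N, time in s.
With the tool pointing down it reaches from about 0.4 to 0.875 m from the base axis. Payload 19.3 kg.
Tool frame: the origin (TCP) lies midway between the tips of the shut fingers; the grasp point (between the pads) lies 19 mm behind it; z points along the fingers, y is the line along which they close (so a half turn about z gives the same grasp; the last joint's range is limited). The gripper opens to 85 mm and grips with 20 to 120 N. Pads are 22 mm wide; open, the fingers measure 114 mm over their backs; the gripper's body (76 mm by 85 mm) begins 54 mm behind the grasp point. The pads swing forward as they close: fully open they stand 13 mm farther back than shut.
Start: joints at [1.134, 0.521, -0.036, 1.599, 0.021, 1.021, -0.113], TCP at [0.224, -0.583, 0.231] pointing down, gripper open.
Joint ranges: [-2.91, 2.91], [-0.3, 2.13], [-1.5, 1.42], [0.17, 2.43], [-1.26, 4.41], [0.16, 1.93], [-2.52, 2.52]. Speed limits (rad/s): [1.89, 1.89, 2.39, 2.39, 3.01, 3.01, 3.01].

## Interface

Orientations are given as [roll, pitch, yaw] about the fixed x, y, z axes, in that order (R = Rz(yaw) Ry(pitch) Rx(roll)).
In Python, from workcell import bot gives the robot as it stands.
- The arm moves only by the tool move_arm, never from a script. Its argument "series" is a list of rows, each a list of 3 entries, a list of its own where there are three numbers: the shift along the tool's x, y, z in cm, then the turn, a rotation vector about the tool's x, y, z in rad, then the opening in per cent of the stroke, from 0 (shut) to 100 (fully open). A call has 1 to 20 rows; each row is the pose to reach, as a shift and turn from the pose commanded when the call began, along the tool's axes at that moment; what a row does not reach only later rows make up. A row lasts 1/12 s, in which the tool goes at most 41.7 mm and 7.16 degrees, less where a joint would pass 70% of its speed; a pose out of reach is approached as far as the arm can. A call with a gripper value outside its range is refused whole. The fingers move at their own pace and stop on an object; "squeeze" is the grip in N (left out, the last holds). Time passes only in rows, so rows that repeat a pose let the fingers close. It gives the time, the measured TCP pose, the force, the opening and the grip force at its end, in the units of the state.
- bot.observe(): the state, without advancing time (a new reading comes with each control period).
- bot.grab_frame(name): name is "side" or "top"; returns (picture, depth): 480x640x3 uint8, red, green, blue; 480x640 float32, m along the optical axis (not along the pixel's ray), 0 where there is no reading.
- bot.camera_params(name): a dict with "fovy" (degrees; the focal length in pixels is half the picture's height over the tangent of half this angle, whatever the lens; pixels are square), "cx", "cy" (the principal point, pixels), "dist_coeffs" ([k1, k2, p1, p2, k3] as OpenCV has them; the pictures are not rectified), "R" (3x3) and "t" (3): a world point X has camera coordinates R X + t. Camera axes: x right, y down, z forward; pixel columns grow to the right and rows downward; lengths in m; the calibration is good to about 2 mm. A picture is of the moment at which its call begins. camera_params takes no time and is no camera call.
- bot.job_done(): hands the job in; it is judged then, once.
Trained networks look in the newest picture that a camera, given by its name, has taken for a name from the list of things; names that differ only in an ending like _2 or _b are one class to them, and where a whole thing is asked for, a point or a joint stands for the part that bears it (a point fixed in the world has none). Each returns a list of dicts, best first, with "conf" (0 to 1); they miss things now and then, are a little off and sometimes report something else, mostly with a low value. They report only what shows in the picture. A call takes as long as a camera call. They do not tell look-alikes from the thing itself.
- bot.find_in(camera, thing): "bbox" ([left, top, right, bottom] in pixels, round what is visible of it).
- bot.trace(camera, thing): "mask" (480x640 bool, what is visible of it) and "bbox" ([left, top, right, bottom] in pixels, round what is visible of it).
The state is a dict: "clock": time; "qpos": joint angles; "qd": joint speeds; "joint_efforts": joint torques, N m; "position": TCP position; "tool_rot": TCP orientation; "force": force on the tool from outside, world axes, zero at the start; "moment": the same for the moment, N m; "grip_width": finger opening in m; "finger_force": force on a finger pad.
Only numpy, scipy, OpenCV 4.12 (cv2) and the standard library are available. Lean on these libraries where they do the work, as an engineer would, in place of code of your own. Each camera call takes 0.05 s, during which the arm holds its last target. There are 200 camera calls.

## Working session

There is one attempt and no reset: what is moved stays moved. The work goes in short steps, Python scripts to look and compute and a tool call to move; the robot and the scene stay as the last step left them, time stands still between calls to the robot, and variables do not carry over. Pictures are saved under pics/ and viewed, at most 10 in all, crops included, and the job is handed in when it is done.

Besides the shell and the picture viewer there is one more tool, called after ">>>" as name(argument=value, ...), one argument or row to a line, values as JSON. move_arm: Moves the arm, as the interface text tells. Its arguments: {"type":"object","properties":{"series":{"type":"array"},"squeeze":{"type":"number"}},"required":["series"]}

```bash
mkdir -p pics
cat > h.py <<'E'
import numpy as np, cv2
from workcell import bot
def cam(n):
    p=bot.camera_params(n); f=240/np.tan(np.radians(p["fovy"])/2)
    K=np.array([[f,0,p["cx"]],[0,f,p["cy"]],[0,0,1]]); return K,np.array(p["dist_coeffs"],float),np.array(p["R"]),np.array(p["t"])
def cloud(n,D):
    K,d,R,t=cam(n); v,u=np.mgrid[0:480,0:640]
    q=cv2.undistortPoints(np.stack([u,v],-1).reshape(-1,1,2).astype(float),K,d).reshape(480,640,2)
    c=np.dstack([q*D[...,None],D]); return (c-t)@R
E
python3 - <<'E'
from h import *
for n in("side","top"):
    P,D=bot.grab_frame(n); cv2.imwrite(f"pics/{n}0.png",P[...,::-1]); np.save(n+"D",D)
    X=cloud(n,D); print(n,bot.camera_params(n))
    for th in("dish","grip_block","pointer_tip","ball","stand","magnifier_post","lens_center","screen","sample_jar","weight","loupe"):
        for r in bot.trace(n,th)[:3]:
            m=r["mask"]&(D>0); x=X[m]
            if len(x): print(th,round(r["conf"],2),np.round(r["bbox"]),m.sum(),"med",np.median(x,0).round(3),"lo",np.percentile(x,3,axis=0).round(3),"hi",np.percentile(x,97,axis=0).round(3))
print(bot.observe())
E
```

```text
side {'fovy': 42.98061799016773, 'cx': 320.9804281955221, 'cy': 243.32463289490107, 'dist_coeffs': array([0.03080646, 0.        , 0.        , 0.        , 0.        ]), 'R': array([[-0.95588147, -0.29280243, -0.02360811],
       [-0.17307777,  0.62631546, -0.76011383],
       [ 0.2373493 , -0.72249269, -0.64936094]]), 't': array([0.51829243, 0.30484047, 0.73415184])}
dish 0.7 [307. 217. 380. 295.] 3149 med [ 0.572 -0.207  0.044] lo [ 0.521 -0.264  0.036] hi [ 0.625 -0.158  0.133]
grip_block 0.89 [305. 223. 377. 296.] 3147 med [ 0.573 -0.208  0.044] lo [ 0.523 -0.265  0.036] hi [ 0.626 -0.158  0.133]
pointer_tip 0.79 [301. 217. 377. 294.] 3138 med [ 0.573 -0.207  0.044] lo [ 0.522 -0.264  0.036] hi [ 0.626 -0.158  0.133]
ball 0.94 [323. 364. 345. 384.] 363 med [ 0.531 -0.018  0.024] lo [ 0.518 -0.031  0.012] hi [ 0.544 -0.011  0.031]
ball 0.76 [328. 254. 349. 273.] 261 med [ 0.574 -0.205  0.058] lo [ 0.563 -0.219  0.044] hi [ 0.589 -0.198  0.065]
ball 0.74 [246. 246. 264. 264.] 246 med [ 0.727 -0.223  0.022] lo [ 0.716 -0.262  0.   ] hi [ 0.743 -0.214  0.031]
stand 0.96 [307. 282. 377.
[... 3204 characters left out ...]
5]
{'clock': 1.2, 'qpos': array([ 1.13381817,  0.52142207, -0.03628541,  1.59949217,  0.02120827,
        1.02109636, -0.11279114]), 'qd': array([ 0.00102845,  0.00075862, -0.00137098, -0.00175356, -0.00064415,
       -0.00135332,  0.00164717]), 'joint_efforts': array([ 2.83099849e-03, -9.26854491e+01,  1.98012717e+00, -3.70258284e+01,
        1.81271910e-02,  1.99487091e-03, -3.85173894e-05]), 'position': array([ 0.22409689, -0.58343836,  0.23128   ]), 'tool_rot': array([-3.14156068e+00,  1.55715492e-05,  3.66735620e-01]), 'force': array([-0.0132039 ,  0.56267762, -0.17543801]), 'moment': array([-0.05304923,  0.01929635, -0.01754423]), 'finger_force': 0.0, 'grip_width': 0.08528029196457645}
```

Run:
```python
from h import *
S={}
for n in("side","top"):
    P=cv2.imread(f"pics/{n}0.png"); D=np.load(n+"D.npy"); X=cloud(n,D); H=cv2.cvtColor(P,cv2.COLOR_BGR2HSV)
    near=(np.hypot(X[...,0]-.573,X[...,1]+.213)<.095)&(D>0)
    hh,s,v=cv2.split(H)
    y=near&(hh>18)&(hh<35)&(s>120)&(X[...,2]>.09); r=near&((hh<8)|(hh>172))&(s>120)&(X[...,2]<.06)&(X[...,2]>.03)
    top=y&(X[...,2]>.128)
    for k,m in(("yel",y),("yeltop",top),("red",r)):
        x=X[m]
        if len(x)>3:
            w,V=np.linalg.eigh(np.cov(x[:,:2].T)); print(n,k,m.sum(),x.mean(0).round(4),"lo",x.min(0).round(3),"hi",x.max(0).round(3),"axis",np.degrees(np.arctan2(V[1,1],V[0,1])).round(1), "rect",cv2.minAreaRect((x[:,:2]*1000).astype(np.float32)))
    L=(np.hypot(X[...,0]-.527,X[...,1]+.353)<.04)&(D>0)&(X[...,2]>.07)
    x=X[L]; print(n,"lens",L.sum(),x.mean(0).round(4),np.percentile(x,[.5,99.5],axis=0).round(4)); w,V=np.linalg.eigh(np.cov(x[:,:2].T)); print(np.degrees(np.arctan2(V[1,1],V[0,1])))
    zz=np.where(L,X[...,2],0); print("top pts",np.sort(x[:,2])[-12:].round(4))
    c=(230,130,430,380) if n=="side" else(180,170,430,360)
    cr=P[c[1]:c[3],c[0]:c[2]]; S[n]=cv2.resize(cr,None,fx=600/cr.shape[0] if n=="side" else 3,fy=600/cr.shape[0] if n=="side" else 3,interpolation=2)
    cv2.imwrite(f"pics/{n}c.png",S[n])
```

```text
side yel 341 [ 0.5737 -0.208   0.1236] lo [ 0.564 -0.228  0.102] hi [ 0.585 -0.195  0.137] axis 64.2 rect ((574.9658203125, -211.03199768066406), (33.055519104003906, 15.570940017700195), 72.93592071533203)
side yeltop 153 [ 0.5745 -0.2098  0.1328] lo [ 0.565 -0.228  0.128] hi [ 0.585 -0.195  0.137] axis 70.4 rect ((574.8760375976562, -211.32464599609375), (32.44327163696289, 15.570940017700195), 72.93592071533203)
side red 72 [ 0.518  -0.1884  0.0509] lo [ 0.508 -0.197  0.044] hi [ 0.529 -0.181  0.06 ] axis 157.7 rect ((517.4876708984375, -188.5359344482422), (11.352046012878418, 22.796709060668945), 72.73151397705078)
side lens 718 [ 0.5261 -0.3521  0.1102] [[ 0.4996 -0.3624  0.0716]
 [ 0.5528 -0.3417  0.139 ]]
162.1090522189289
top pts [0.1381 0.1383 0.1383 0.1384 0.1387 0.1387 0.1388 0.139  0.139  0.1398
 0.1403 0.1404]
top yel 169 [ 0.5733 -0.2142  0.1319] lo [ 0.563 -0.229  0.107] hi [ 0.583 -0.199  0.137] axis 68.6 rect ((573.9180297851562, -214.04408264160156), (31.588775634765625, 13.724198341369629), 67.90817260742188)
top yeltop 161 [ 0.5736 -0.2142  0.1326] lo [ 0.564 -0.229  0.128] hi [ 0.583 -0.199  0.137] axis 69.2 rect ((573.9697875976562, -214.06631469726562), (31.580595016479492, 13.585165977478027), 67.70258331298828)
top red 61 [ 0.5153 -0.1904  0.0499] lo [ 0.506 -0.197  0.043] hi [ 0.527 -0.183  0.06 ] axis 160.4 rect ((516.719970703125, -190.92742919921875), (9.562152862548828, 22.206090927124023), 68.7771987915039)
top lens 289 [ 0.5261 -0.3537  0.1162] [[ 0.499  -0.3646  0.0793]
 [ 0.5532 -0.3439  0.1385]]
162.14048587086828
top pts [0.1376 0.1378 0.1379 0.1379 0.1381 0.1382 0.1382 0.1383 0.1383 0.1384
 0.1386 0.139 ]
```

View pics/side0.png

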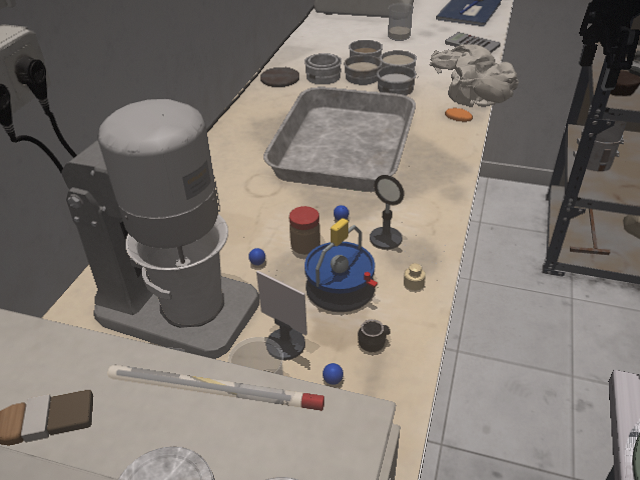

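View pics/sidec.png

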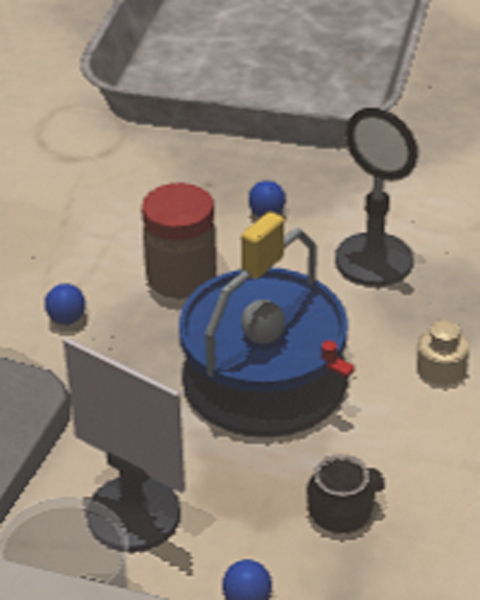

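View pics/topc.png

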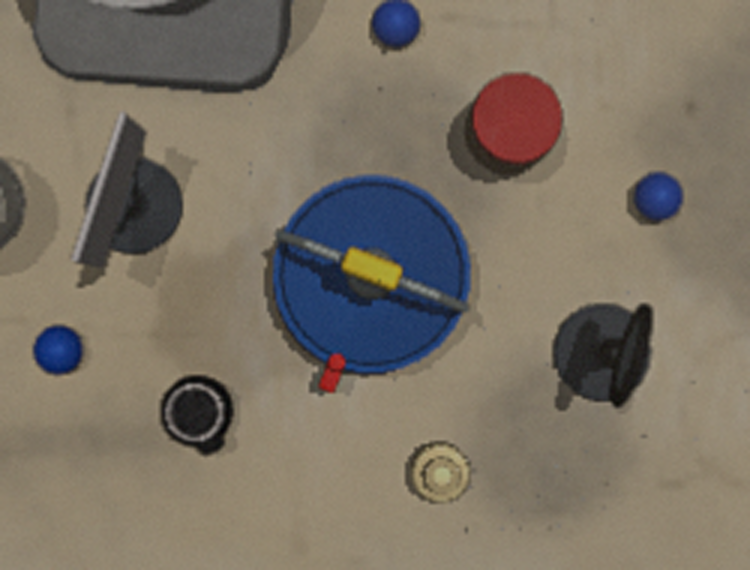

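The dish, with its grey steel ball at about (339,264), is at side pixel (340,270). Its red pointer is at (371,280) and the yellow grip at (339,231).

Possible mix-ups:
- **Lens:** the magnifier lens is at (389,190). The loupe at (373,335) and the screen at (281,305) are not it.
- **Ball:** the steel one in the dish is the right one. The blue balls at (257,257), (341,212) and (333,373) are look-alikes.

The crops confirm these choices. Moving above the grip now.

>>> move_arm(
  series=[
    [[0.9,-0.4,0],[0,0,-0.017],100],
    [[2.8,-1.3,0],[0,0,-0.05],100],
    [[5.5,-2.6,0],[0,0,-0.1],100],
    [[8.7,-4.2,0],[0,0,-0.16],100],
    [[12.4,-6,0],[0,0,-0.23],100],
    [[16.1,-7.7,0],[0,0,-0.3],100],
    [[19.8,-9.5,0],[0,0,-0.365],100],
    [[23.4,-11.3,0],[0,0,-0.43],100],
    [[27.1,-13,0],[0,0,-0.5],100],
    [[30.8,-14.8,0],[0,0,-0.567],100],
    [[34.5,-16.6,0],[0,0,-0.635],100],
    [[37.7,-18.1,0],[0,0,-0.694],100],
    [[40.5,-19.4,0],[0,0,-0.745],100],
    [[42.8,-20.5,0],[0,0,-0.787],100],
    [[44.6,-21.4,0],[0,0,-0.82],100],
    [[45.5,-21.9,0],[0,0,-0.838],100],
    [[46,-22.1,0],[0,0,-0.846],100],
    [[46,-22.1,0],[0,0,-0.846],100],
    [[46,-22.1,0],[0,0,-0.846],100],
  ],
  squeeze=60,
)

```text
clock: 2.78
position: [0.5736, -0.2128, 0.2313]
tool_rot: [-3.141, 0.001, 1.212]
force: [0.1, -0.1, -0.9]
grip_width: 0.0855
finger_force: 0.0
```

>>> move_arm(
  series=[
    [[0,0,1],[0,0,0],100],
    [[0,0,3],[0,0,0],100],
    [[0,0,5],[0,0,0],100],
    [[0,0,6],[0,0,0],100],
    [[0,0,6.5],[0,0,0],100],
    [[0,0,6.5],[0,0,0],100],
  ],
)

```text
clock: 3.28
position: [0.5736, -0.2125, 0.1653]
tool_rot: [-3.14, 0.0, 1.212]
force: [-0.8, 0.5, 0.4]
grip_width: 0.0852
finger_force: 0.0
```

Run:
```python
from h import *
s=bot.observe(); print(s["qpos"].round(3),s["position"].round(4))
S=[]
for n in("side","top"):
    P,D=bot.grab_frame(n);X=cloud(n,D); H=cv2.cvtColor(P,cv2.COLOR_RGB2HSV);hh,ss,v=cv2.split(H)
    y=(np.hypot(X[...,0]-.573,X[...,1]+.213)<.05)&(D>0)&(hh>18)&(hh<35)&(ss>120)&(X[...,2]>.09)
    x=X[y]; print(n,y.sum(), x.mean(0).round(4) if len(x) else 0, cv2.minAreaRect((x[x[:,2]>.125,:2]*1000).astype(np.float32)) if len(x)>5 else 0)
    K,d,R,t=cam(n); uv=cv2.projectPoints(np.array([[.574,-.2125,.117]]),cv2.Rodrigues(R)[0],t,K,d)[0].ravel().astype(int)
    c=P[max(0,uv[1]-80):uv[1]+80,uv[0]-65:uv[0]+65,::-1]; S.append(cv2.resize(c,(390,480),interpolation=2))
cv2.imwrite("pics/near.png",np.hstack(S))
```

```text
[ 0.474  0.59  -0.317  1.685  0.222  0.904 -0.29 ] [ 0.5736 -0.2125  0.1653]
side 338 [ 0.5735 -0.2079  0.1235] ((573.6222534179688, -211.18386840820312), (32.55680847167969, 14.791074752807617), 73.56659698486328)
top 0 0 0
```

View pics/near.png

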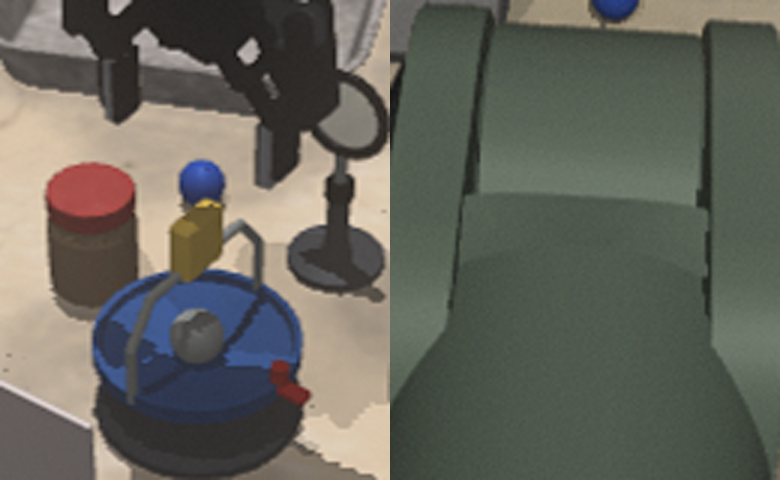

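Left half: the fingers hang on either side of the yellow block (195,240), clear of the lens ring (345,115). Going down and closing gently.

>>> move_arm(
  series=[
    [[0,0,0.7],[0,0,0],100],
    [[0,0,2],[0,0,0],100],
    [[0,0,3.5],[0,0,0],100],
    [[0,0,5],[0,0,0],100],
    [[0,0,6],[0,0,0],90],
    [[0,0,6.4],[0,0,0],70],
    [[0,0,6.4],[0,0,0],55],
    [[0,0,6.4],[0,0,0],45],
    [[0,0,6.4],[0,0,0],38],
    [[0,0,6.4],[0,0,0],33],
    [[0,0,6.4],[0,0,0],29],
    [[0,0,6.4],[0,0,0],26],
    [[0,0,6.4],[0,0,0],23],
    [[0,0,6.4],[0,0,0],21],
    [[0,0,6.4],[0,0,0],19],
    [[0,0,6.4],[0,0,0],17],
    [[0,0,6.4],[0,0,0],15],
    [[0,0,6.4],[0,0,0],12],
    [[0,0,6.4],[0,0,0],8],
    [[0,0,6.4],[0,0,0],0],
  ],
  squeeze=50,
)

```text
clock: 5.05
position: [0.5744, -0.2121, 0.1024]
tool_rot: [3.141, -0.0, 1.213]
force: [-0.2, 0.1, 3.8]
grip_width: 0.0135
finger_force: 48.9
```

>>> move_arm(
  series=[
    [[0,0,0],[0,0,0],0],
    [[0,0,0],[0,0,0],0],
    [[0,0,0],[0,0,0],0],
    [[0,0,0],[0,0,0],0],
  ],
)

```text
clock: 5.38
position: [0.5744, -0.2121, 0.1024]
tool_rot: [3.141, -0.0, 1.213]
force: [0.5, 1.8, 4.6]
grip_width: 0.0131
finger_force: 49.2
```

>>> move_arm(
  series=[
    [[0,0,-0.03],[0,0,0],0],
    [[0,0,-0.1],[0,0,0],0],
    [[0,0,-0.25],[0,0,0],0],
    [[0,0,-0.5],[0,0,0],0],
    [[0,0,-0.8],[0,0,0],0],
    [[0,0,-1.15],[0,0,0],0],
    [[0,0,-1.55],[0,0,0],0],
    [[0,0,-2],[0,0,0],0],
    [[0,0,-2.45],[0,0,0],0],
    [[0,0,-2.95],[0,0,0],0],
    [[0,0,-3.45],[0,0,0],0],
    [[0,0,-3.9],[0,0,0],0],
    [[0,0,-4.35],[0,0,0],0],
    [[0,0,-4.75],[0,0,0],0],
    [[0,0,-5.1],[0,0,0],0],
    [[0,0,-5.4],[0,0,0],0],
    [[0,0,-5.65],[0,0,0],0],
    [[0,0,-5.8],[0,0,0],0],
    [[0,0,-5.88],[0,0,0],0],
    [[0,0,-5.9],[0,0,0],0],
  ],
)

```text
clock: 7.05
position: [0.5743, -0.2122, 0.1613]
tool_rot: [-3.142, 0.0, 1.213]
force: [0.5, 0.2, -4.2]
grip_width: 0.0136
finger_force: 48.7
```

```bash
cat > chk.py <<'E'
from h import *
import sys
s=bot.observe(); print(s["qpos"].round(3),s["position"].round(4),s["tool_rot"].round(4),s["finger_force"],s["grip_width"])
n="side";P,D=bot.grab_frame(n);X=cloud(n,D);hh,ss,v=cv2.split(cv2.cvtColor(P,cv2.COLOR_RGB2HSV))
near=(np.hypot(X[...,0]-.574,X[...,1]+.213)<.1)&(D>0)&(X[...,2]>.06)
for k,m in(("red",near&((hh<8)|(hh>172))&(ss>120)),("blue",near&(hh>100)&(hh<130)&(ss>120))):
    x=X[m]; print(k,len(x),x.mean(0).round(4),x.min(0).round(3),x.max(0).round(3))
x=X[near&(hh>100)&(hh<130)&(ss>120)]
rim=x[np.hypot(x[:,0]-.574,x[:,1]+.213)>.05]; A=np.c_[rim[:,:2]-[.574,-.213],np.ones(len(rim))]; print("rim plane",np.linalg.lstsq(A,rim[:,2],rcond=None)[0].round(4))
for r in bot.trace(n,"ball")[:4]:
    m=r["mask"]&near
    if m.sum()>40:
        x=X[m]; x=x[x[:,2]>np.percentile(x[:,2],10)]
        from scipy.optimize import least_squares
        q=least_squares(lambda c:np.linalg.norm(x-c,axis=1)-.015,x.mean(0)-[0,0,.01],loss="soft_l1",f_scale=.001).x
        print("ball",r["conf"],np.round(r["bbox"]),m.sum(),q.round(4))
K,d,R,t=cam(n);uv=cv2.projectPoints(np.array([[.574,-.2125,.12]]),cv2.Rodrigues(R)[0],t,K,d)[0].ravel().astype(int)
cv2.imwrite(sys.argv[1],cv2.resize(P[uv[1]-80:uv[1]+80,uv[0]-100:uv[0]+100,::-1],None,fx=3,fy=3,interpolation=2))
E
python3 chk.py pics/lift.png
```

```text
[ 0.473  0.595 -0.316  1.688  0.225  0.895 -0.292] [ 0.5743 -0.2122  0.1613] [-3.1416  0.      1.2128] 48.70125710964203 0.013644064929367044
red 107 [ 0.5316 -0.1991  0.1069] [ 0.506 -0.283  0.066] [ 0.653 -0.183  0.121]
blue 905 [ 0.5776 -0.2345  0.1022] [ 0.519 -0.269  0.095] [ 0.631 -0.166  0.112]
rim plane [-0.0157  0.0375  0.1076]
ball 0.53 [329. 226. 350. 247.] 270 [ 0.5755 -0.213   0.1092]
```

View pics/lift.png

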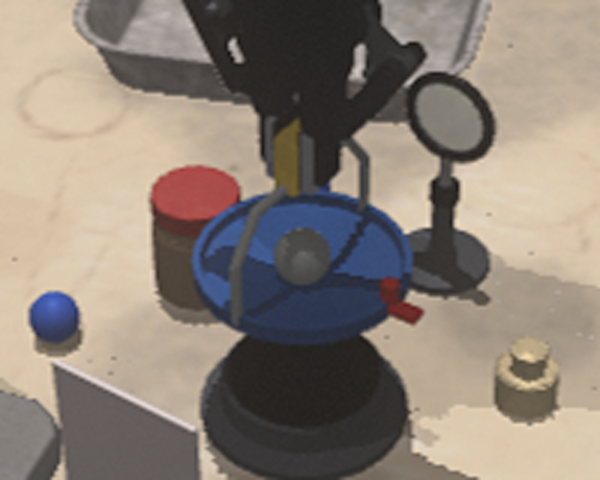

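The dish is lifted clear and level, with the ball (302,256) in the middle and fitted at z = 0.109 against the lens at 0.110. The pointer (405,300) has not turned yet. Next is the quarter turn, counter-clockwise.

>>> move_arm(
  series=[
    [[0,0,0],[0,0,-0.006],0],
    [[0,0,0],[0,0,-0.022],0],
    [[0,0,0],[0,0,-0.049],0],
    [[0,0,0],[0,0,-0.083],0],
    [[0,0,0],[0,0,-0.125],0],
    [[0,0,0],[0,0,-0.173],0],
    [[0,0,0],[0,0,-0.225],0],
    [[0,0,0],[0,0,-0.282],0],
    [[0,0,0],[0,0,-0.34],0],
    [[0,0,0],[0,0,-0.4],0],
    [[0,0,0],[0,0,-0.46],0],
    [[0,0,0],[0,0,-0.518],0],
    [[0,0,0],[0,0,-0.575],0],
    [[0,0,0],[0,0,-0.627],0],
    [[0,0,0],[0,0,-0.675],0],
    [[0,0,0],[0,0,-0.717],0],
    [[0,0,0],[0,0,-0.751],0],
    [[0,0,0],[0,0,-0.778],0],
    [[0,0,0],[0,0,-0.794],0],
    [[0,0,0],[0,0,-0.8],0],
  ],
)

```text
clock: 8.82
position: [0.5742, -0.2122, 0.1613]
tool_rot: [-3.142, -0.0, 2.014]
force: [-0.5, -0.3, -2.9]
grip_width: 0.0133
finger_force: 48.7
```

>>> move_arm(
  series=[
    [[0,0,0],[0,0,-0.006],0],
    [[0,0,0],[0,0,-0.022],0],
    [[0,0,0],[0,0,-0.049],0],
    [[0,0,0],[0,0,-0.083],0],
    [[0,0,0],[0,0,-0.125],0],
    [[0,0,0],[0,0,-0.173],0],
    [[0,0,0],[0,0,-0.225],0],
    [[0,0,0],[0,0,-0.282],0],
    [[0,0,0],[0,0,-0.34],0],
    [[0,0,0],[0,0,-0.4],0],
    [[0,0,0],[0,0,-0.46],0],
    [[0,0,0],[0,0,-0.518],0],
    [[0,0,0],[0,0,-0.575],0],
    [[0,0,0],[0,0,-0.627],0],
    [[0,0,0],[0,0,-0.675],0],
    [[0,0,0],[0,0,-0.717],0],
    [[0,0,0],[0,0,-0.751],0],
    [[0,0,0],[0,0,-0.778],0],
    [[0,0,0],[0,0,-0.792],0],
    [[0,0,0],[0,0,-0.796],0],
  ],
)

```text
clock: 10.48
position: [0.5742, -0.2122, 0.1613]
tool_rot: [3.142, -0.0, 2.81]
force: [0.1, 0.8, -4.4]
grip_width: 0.0133
finger_force: 48.7
```

>>> move_arm(
  series=[
    [[0,0,0],[0,0,0],0],
    [[0,0,0],[0,0,0],0],
    [[0,0,0],[0,0,0],0],
    [[0,0,0],[0,0,0],0],
    [[0,0,0],[0,0,0],0],
    [[0,0,0],[0,0,0],0],
  ],
)

```text
clock: 10.98
position: [0.5743, -0.2122, 0.1613]
tool_rot: [3.142, 0.0, 2.809]
force: [-0.1, 0.5, -3.9]
grip_width: 0.0134
finger_force: 48.7
```

```bash
python3 chk.py pics/turn.png
```

```text
[ 0.725  0.669 -0.707  1.674  0.504  0.988  1.077] [ 0.5743 -0.2122  0.1613] [3.1416 0.     2.8086] 48.740394115448 0.013385168402077385
red 41 [ 0.5689 -0.2625  0.1149] [ 0.55  -0.281  0.105] [ 0.633 -0.227  0.137]
blue 875 [ 0.5974 -0.2284  0.1017] [ 0.522 -0.269  0.094] [ 0.633 -0.162  0.113]
rim plane [-0.0375  0.0211  0.1071]
ball 0.7 [329. 229. 349. 247.] 273 [ 0.5777 -0.212   0.1093]
```

View pics/turn.png

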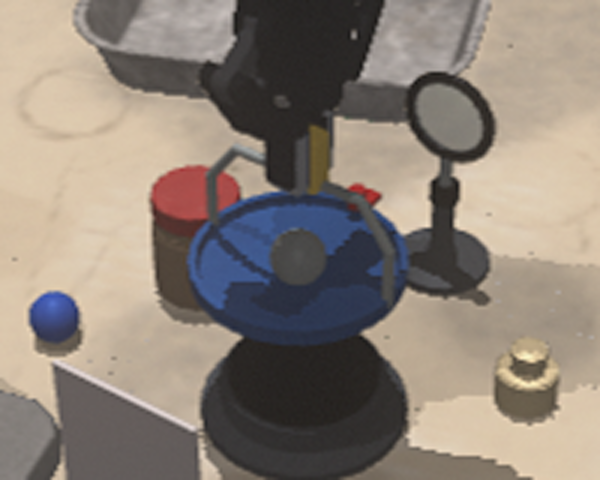

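The pointer (365,193) now points at the lens along about 251°, the direction measured for the lens. The ball (298,256) is in the middle at z = 0.109, and the dish is level over the stand. Handing in.

```bash
python3 -c "
from workcell import bot
print(bot.job_done())"
```

```text
the job is handed in; nothing more can be done
None
```

I lifted the dish, turned it a quarter turn until the pointer was on the lens, and handed the job in holding it level with the ball in the middle. The last check put the ball at 0.109 m and the lens centre at about 0.110 m; no verdict came back.

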